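Load the dough-pot cradle and park it off the warmer

ROBOT

A 6-joint arm with a two-finger parallel gripper is mounted at the origin on the work surface. World frame = base frame: x ahead of the robot, y to its left, z up, the work surface at z = 0. Lengths are in m, angles in degrees, forces in N, time in s.
With the tool pointing down it reaches from about 0.3 to 0.775 m from the base axis. Payload 14.6 kg.
Tool frame: the origin (TCP) lies on the centre line of the jaws, within the pads' length; the fingertips stand 22 mm ahead of it and the grasp point (between the pads) lies 3 mm ahead of it (bot.tip_extent is the z of the fingertips in the tool frame, in m); z points along the fingers, y is the line along which they close (so a half turn about z gives the same grasp; the last joint's range is limited). The gripper opens to 85 mm and grips with 20 to 120 N. Pads are 22 mm wide; open, the fingers measure 114 mm over their backs; the gripper's body (76 mm by 85 mm) begins 54 mm behind the grasp point. The pads swing forward as they close: fully open they stand 13 mm farther back than shut.
Start: joints at [66.2, 17.183, 87.147, -0, 75.671, -3.816], TCP at [0.188, 0.517, 0.253] pointing down, gripper open.
Joint ranges: [-173.82, 173.82], [-45.26, 126.66], [13.44, 144.39], [-59.66, 239.66], [0, 175.72], [-146.38, 146.38]. Speed limits (degrees/s): [127.2, 127.2, 147.25, 180, 180, 180].

INTERFACE

Orientations are given as a 3x3 rotation matrix whose columns are the frame's x, y, z axes.
In Python, from cell import bot gives the robot as it stands.
- The arm moves only by the tool apply_moves, never from a script. Its argument "targets" is one flat list of numbers, 7 for each row, row after row: the shift along the tool's x, y, z in m, then the turn, a rotation vector about the tool's x, y, z in rad, then the opening, from 0 (shut) to 1 (fully open). A call has 1 to 10 rows; each row shifts and turns the commanded pose from where the row before left it, along the tool's axes as they then stand; what a row does not reach is not made up. A row lasts 1/12 s, in which the tool goes at most 41.7 mm and 7.16 degrees, less where a joint would pass 70% of its speed; a pose out of reach is approached as far as the arm can. A call is refused whole if a number of a shift passes 0.0417 or a number of a turn 0.125, either way. A call with a gripper value outside its range is refused whole. The fingers move at their own pace and stop on an object; the grip force is fixed at half the most. Time passes only in rows, so rows that do not move let the fingers close. It gives the time, the measured TCP pose, the force, the opening and the grip force at its end, in the units of the state.
- bot.read_state(): the state, without advancing time (a new reading comes with each control period).
- bot.camera(name): name is "scene" or "side" or "wrist"; returns the picture (480x640x3 uint8, blue, green, red); there is no depth.
- bot.camera_info(name): a dict with "vfov" (degrees; the focal length in pixels is half the picture's height over the tangent of half this angle, whatever the lens; pixels are square), "cx", "cy" (the principal point, pixels), "dist_coeffs" ([k1, k2, p1, p2, k3] as OpenCV has them; the pictures are not rectified), "rvec" (rotation vector, rad) and "tvec" (3), from world to camera coordinates, as OpenCV has them; the wrist camera has in their place "hand_eye" (4x4, takes a point from camera to tool coordinates, whose origin is the TCP and whose axes are the flange's). Camera axes: x right, y down, z forward; pixel columns grow to the right and rows downward; lengths in m; the calibration is good to about 2 mm. A picture is of the moment at which its call begins: read the wrist's pose just before it. camera_info takes no time and is no camera call.
- bot.sign_off(): hands the job in; it is judged then, once.
Trained networks look in the newest picture that a camera, given by its name, has taken for a name from the list of things; names that differ only in an ending like _2 or _b are one class to them, and where a whole thing is asked for, a point or a joint stands for the part that bears it (a point fixed in the world has none). Each returns a list of dicts, best first, with "conf" (0 to 1); they miss things now and then, are a little off and sometimes report something else, mostly with a low value. They report only what shows in the picture. A call takes as long as a camera call. They do not tell look-alikes from the thing itself.
- bot.look_for(camera, label): "centre" ([x, y, z] in m, in the coordinates of the camera as it stood for that picture, good to about 4 mm: the middle of the surface that is visible of it).
- bot.silhouettes(camera, label): "mask" (480x640 bool, what is visible of it).
The state is a dict: "time": time; "qpos": joint angles; "qd": joint speeds; "effort": joint torques, N m; "eef_pos": TCP position; "eef_rot": TCP orientation; "contact_force": force on the tool from outside, world axes, zero at the start; "moment": the same for the moment, N m; "opening": finger opening in m; "finger_force": force on a finger pad.
Only numpy, scipy, OpenCV 4.12 (cv2) and the standard library are available. Lean on these libraries where they do the work, as an engineer would, in place of code of your own. Each camera call takes 0.05 s, during which the arm holds its last target. There are 200 camera calls.

TASK

Gently set the two round-bottomed lidded dough pots upright in the wooden cups of the sliding cradle, the large blue-lidded pot in the large cup and the small yellow-lidded pot in the small cup, so that each is fully home. Then slide the loaded cradle (it has a red handle) along its track until it just touches the warmer, and back it off by about a finger's width (15 mm). Do not shove the warmer, and leave the canister, shaker, flour tub and prep bowl alone.

Things in the scene. Friction and masses are not known exactly. Their poses are not given: they have to be found in the camera images.
- large_pot: white round-bottomed pot, 100 mm across, 101 mm tall in all, 0.35 to 0.7 kg, with a flat blue lid (lid top at 70 mm) and an upright cylindrical blue knob on the lid's centre, 30 mm across, reaching from 70 to 101 mm. The lower 47 mm is part of a sphere (radius 50 mm) ending in a flat foot 36 mm across, so that it also stands on the table. Origin: centre of the foot; z: up the pot. Round: its yaw means nothing.
- large_pot_knob (a point): centre of the top of the large pot's knob, 101 mm above its foot
- small_pot: white round-bottomed pot like the large one, 84 mm across, 92 mm tall, 0.25 to 0.5 kg, with a flat yellow lid (lid top at 61 mm) and a yellow knob 30 mm across reaching from 61 to 92 mm. The lower 38 mm is part of a sphere of radius 42 mm, with a foot 36 mm across. Origin: centre of the foot; z: up the pot.
- small_pot_knob (a point): centre of the top of the small pot's knob, 92 mm above its foot
- cradle: wooden plate 115 mm (its x) by 236 mm (its y) by 13 mm, its underside 13 mm above the table, that slides freely along the track (about 2 N of friction, travel 170 mm) and stays where it is left. It carries two conical wooden cups (walls sloping 50 degrees) and, on a tongue on its -x side (the side of the robot), the red handle. Origin: centre of the underside; y: along the track towards the warmer.
- large_cup (a point): in the large cup (rim 90 mm inside, 32 mm above the cradle's plate): the point where the large pot's foot centre lies when it is fully home, 36 mm above the table; the pot then rests with its round side on the cone, its foot free
- small_cup (a point): in the small cup (rim 78 mm inside, 29 mm above the plate): the same for the small pot's foot centre, also 36 mm above the table; the two cup centres are 120 mm apart along the cradle's y, the large cup nearer the warmer
- handle (a point): centre of the top of the red handle, an upright round post 20 mm across, 63 mm tall above the cradle's tongue (top 89 mm above the table), 120 mm from the line of the cups
- bumper (a point): middle of the end of the cradle that meets the warmer: the front of two black rubber pads on its +y end, 125 mm from the cradle's origin, 19 mm above the table
- track: flat aluminium bed 130 by 500 by 12 mm fixed to the table. Origin: centre of the underside; y: along the track towards the warmer
- warmer: heavy (6 kg) grey plate warmer, 120 by 85 by 102 mm, with an orange panel facing the cradle, standing loose on the track's far end; it stays put under a push of up to about 15 N. Origin: centre of the underside; -y: towards the cradle
- warmer_face (a point): point on the warmer's face towards the cradle, at the height of the cradle's rubber pads, 42.5 mm from the warmer's origin; the gap is the distance from bumper to this face along the warmer's y
- canister: bystander: red canister with a steel cap, 76 mm across, 160 mm tall, standing beside the large pot. Origin: centre of the underside
- shaker: bystander: aluminium shaker with a black cap, 60 mm across, 155 mm tall, standing beside the small pot. Origin: centre of the underside
- tub: bystander: clear square flour tub with a white lid, 118 by 118 by 162 mm. Origin: centre of the underside
- bowl: bystander: open steel prep bowl, 104 mm across, 55 mm tall, between the robot and the cradle. Origin: centre of the underside
There are look-alikes about, which are no part of the job. Leave any purple look-alike of the large_pot alone.

How it is judged (in metres and radians):
On the way, in this order (a step that is already met when the one before it is completed fails the run):
1. both pots sit upright and fully home in their own cups, the cradle still clear of the warmer (distance between large_pot and large_cup below 0.005 m and angle between each of large_pot, small_pot's own z axis and vertical below 0.12 rad and distance between small_pot and small_cup below 0.005 m and y of bumper in the frame of warmer_face below -0.01 m and contact force between each of large_pot, small_pot and the fingers below 0.1 N), for 0.2 s.
2. the loaded cradle touches the warmer (contact force between cradle and warmer above 0.5 N).
At the end, for the whole second after the job is handed in: each pot's foot centre is within 5 mm of the home point of its own cup and the pot stands within 0.12 rad of upright; the gap between the cradle's rubber pads and the warmer is 8 to 25 mm; cradle and pots are at rest (distance between large_pot and large_cup below 0.005 m and angle between each of large_pot, small_pot's own z axis and vertical below 0.12 rad and distance between small_pot and small_cup below 0.005 m and y of bumper in the frame of warmer_face between -0.025 and -0.008 m and linear speed of cradle below 0.01 m/s and linear speed of each of large_pot, small_pot below 0.02 m/s); the robot touches nothing.
It fails at once if the warmer is shoved more than 8 mm (distance of warmer from where it was at the start of the episode above 0.008 m).
It fails at once if a pot is dropped or slammed into the cradle (over 45 N) (contact force between any of large_pot, small_pot and cradle above 45 N).
It fails at once if a pot tips over (more than 0.6 rad) (angle between any of large_pot, small_pot's own z axis and vertical above 0.6 rad).
It fails at once if the canister, shaker, tub or bowl is moved more than 20 mm or tipped (distance of any of canister, shaker, tub, bowl from where it was at the start of the episode above 0.02 m or angle between any of bowl, canister, shaker, tub's own z axis and vertical above 0.3 rad).
It also fails if it takes over 67 s, if anything falls off the work surface, if the arm or the gripper's body presses on something with over 40 N, if the wrist force passes 120 N, or if a joint passes its speed limit or range.

## Working session

There is one attempt and no reset: what is moved stays moved. The work goes in short steps, Python scripts to look and compute and a tool call to move; the robot and the scene stay as the last step left them, time stands still between calls to the robot, and variables do not carry over. Pictures are saved under pics/ and viewed, at most 13 in all, crops included, and the job is handed in when it is done.

Besides the shell and the picture viewer there is one more tool, called after "Emit:" by a JSON object that holds its "name" and its "arguments". apply_moves: Moves the arm, as the interface text tells. Its arguments: {"type":"object","properties":{"targets":{"type":"array"}},"required":["targets"]}

```bash
mkdir -p pics; ls
python3 - <<'E'
from cell import bot
import cv2,numpy as np
for c in("scene","side"):
    im=bot.camera(c);cv2.imwrite(f"pics/{c}0.png",im)
    print(c,bot.camera_info(c))
print(bot.camera_info("wrist"))
s=bot.read_state();print(s["time"],s["eef_pos"],s["eef_rot"],s["contact_force"])
E
```

```text
pics
scene {'vfov': 43.65639135301415, 'cx': 323.12192568230444, 'cy': 235.84756654296234, 'dist_coeffs': array([-0.08559021,  0.        ,  0.        ,  0.        ,  0.        ]), 'rvec': array([ 1.57110742,  1.77697597, -0.9196789 ]), 'tvec': array([ 0.08628968, -0.19932373,  1.91949601])}
side {'vfov': 51.64737560562323, 'cx': 316.48478524209554, 'cy': 234.57645022321495, 'dist_coeffs': array([-0.12737618,  0.        ,  0.        ,  0.        ,  0.        ]), 'rvec': array([ 2.37156462, -0.74173556,  0.25749966]), 'tvec': array([-0.42056206,  0.23507378,  1.07035606])}
{'vfov': 65.10874944315484, 'cx': 324.43398880918454, 'cy': 244.3774085762919, 'dist_coeffs': array([-0.04875063,  0.        ,  0.        ,  0.        ,  0.        ]), 'hand_eye': array([[ 2.89380098e-05, -9.47724692e-01, -3.19089183e-01,
         8.16573341e-02],
       [ 9.99999999e-01,  3.36334270e-05, -9.20501132e-06,
        -2.83285015e-04],
       [ 1.94558793e-05, -3.19089182e-01,  9.47724693e-01,
        -1.20995790e-01],
       [ 0.00000000e+00,  0.00000000e+00,  0.00000000e+00,
         1.00000000e+00]])}
0.1 [0.18788162 0.51670087 0.25275191] [[-9.39788992e-01  3.41754949e-01 -4.52965558e-04]
 [ 3.41755240e-01  9.39788449e-01 -1.01331250e-03]
 [ 7.93872380e-05 -1.10710329e-03 -9.99999384e-01]] [-0.77943034  0.47405777  1.49455023]
```

View pics/scene0.png

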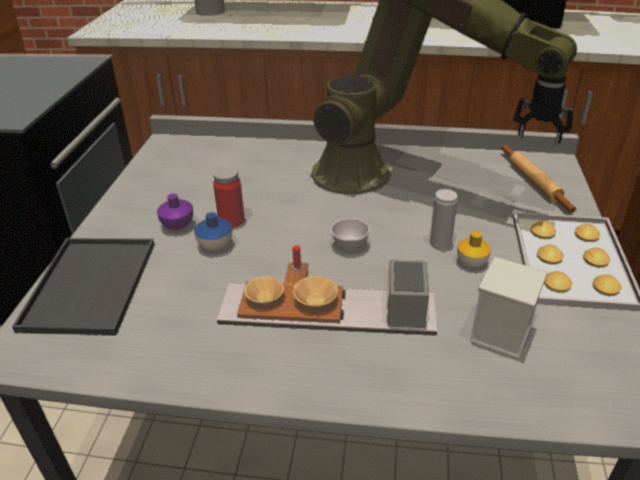

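View pics/side0.png

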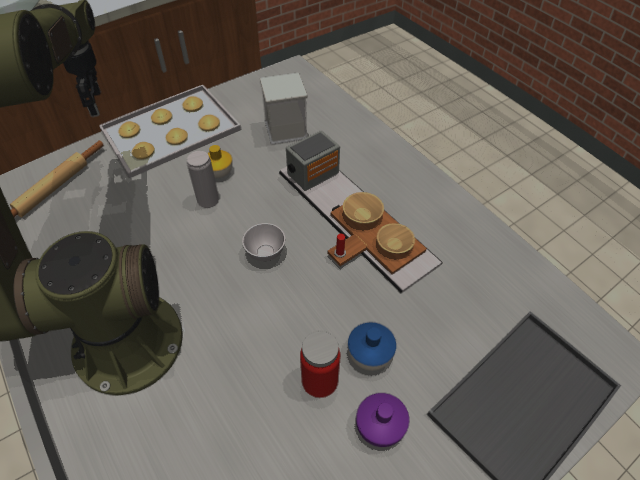

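The pots meant are the blue one (scene 213,233; side 372,345) and the yellow one (scene 474,250; side 216,162). The purple pot (scene 175,213; side 382,418) is the look-alike, since its lid is the wrong colour. The cradle handle is at scene (296,258) and side (341,243), and the warmer at scene (408,293).

```bash
cat > h.py <<'E'
import numpy as np,cv2
from cell import bot
def cam(c,st=None):
    i=bot.camera_info(c);f=240/np.tan(np.radians(i["vfov"]/2))
    K=np.array([[f,0,i["cx"]],[0,f,i["cy"]],[0,0,1]])
    if "rvec" in i:
        R=cv2.Rodrigues(i["rvec"])[0];Rc=R.T;o=-R.T@i["tvec"]
    else:
        H=i["hand_eye"];Rt=np.array(st["eef_rot"]);Rc=Rt@H[:3,:3];o=Rt@H[:3,3]+np.array(st["eef_pos"])
    return K,i["dist_coeffs"],Rc,o
def ray(c,uv,st=None):
    K,d,Rc,o=cam(c,st);p=cv2.undistortPoints(np.array([[uv]],float),K,d)[0,0]
    v=Rc@np.r_[p,1];return o,v/np.linalg.norm(v)
def onz(c,uv,z,st=None):
    o,v=ray(c,uv,st);return o+v*(z-o[2])/v[2]
def proj(c,P,st=None):
    K,d,Rc,o=cam(c,st);return cv2.projectPoints((np.atleast_2d(P)-o)@Rc,np.zeros(3),np.zeros(3),K,d)[0][:,0]
def tri(rs):
    A=sum(np.eye(3)-np.outer(v,v) for o,v in rs);b=sum((np.eye(3)-np.outer(v,v))@o for o,v in rs);return np.linalg.solve(A,b)
E
python3 - <<'E'
from h import *
ims={}
for c in("scene","side"):
    K,d,Rc,o=cam(c)
    for l in("large_pot","small_pot","handle","warmer","large_cup","small_cup","bowl","canister","shaker","tub","track","cradle"):
        r=bot.look_for(c,l)
        print(c,l,[(np.round(Rc@np.array(x["centre"])+o,3).tolist(),round(x["conf"],2)) for x in r[:2]])
    ims[c]=cv2.imread(f"pics/{c}0.png")
def crop(c,x,y,w=100,h=75):
    return cv2.resize(ims[c][y:y+h,x:x+w],(400,300),interpolation=cv2.INTER_CUBIC)
cv2.imwrite("pics/m.png",np.vstack([np.hstack([crop("scene",150,185),crop("scene",425,215)]),np.hstack([crop("side",330,310),crop("side",180,130)])]))
E
```

```text
scene large_pot [([0.367, -0.449, 0.062], 0.72), ([0.447, -0.318, 0.061], 0.64)]
scene small_pot [([0.441, 0.355, 0.055], 0.7)]
scene handle [([0.642, -0.081, 0.031], 0.65)]
scene warmer [([0.686, 0.191, 0.111], 0.87)]
scene large_cup [([0.448, -0.32, 0.063], 0.72), ([0.641, -0.077, 0.024], 0.58)]
scene small_cup [([0.641, -0.075, 0.029], 0.91)]
scene bowl [([0.354, 0.033, 0.039], 0.69)]
scene canister [([0.332, -0.301, 0.103], 0.7)]
scene shaker [([0.366, 0.271, 0.098], 0.66)]
scene tub [([0.716, 0.393, 0.136], 0.95), ([0.684, 0.192, 0.109], 0.66)]
scene track [([0.651, -0.044, 0.022], 0.69)]
scene cradle [([0.643, -0.076, 0.028], 0.75)]
side large_pot [([0.413, -0.337, 0.065], 0.66), ([0.334, -0.466, 0.067], 0.6)]
side small_pot [([0.617, -0.08, 0.024], 0.64), ([0.421, 0.333, 0.057], 0.55)]
side handle [([0.623, -0.096, 0.024], 0.79), ([0.416, -0.338, 0.069], 0.68)]
side warmer [([0.609, 0.156, 0.095], 0.76)]
side large_cup [([0.62, -0.09, 0.022], 0.75)]
side small_cup [([0.623, -0.096, 0.026], 0.97)]
side bowl [([0.386, 0.05, 0.032], 0.69)]
side canister [([0.291, -0.331, 0.132], 0.9)]
side shaker [([0.342, 0.251, 0.105], 0.63)]
side tub [([0.659, 0.359, 0.12], 0.95)]
side track [([0.618, -0.082, 0.026], 0.66)]
side cradle [([0.619, -0.093, 0.023], 0.89), ([0.656, 0.362, 0.122], 0.72)]
```

View pics/m.png

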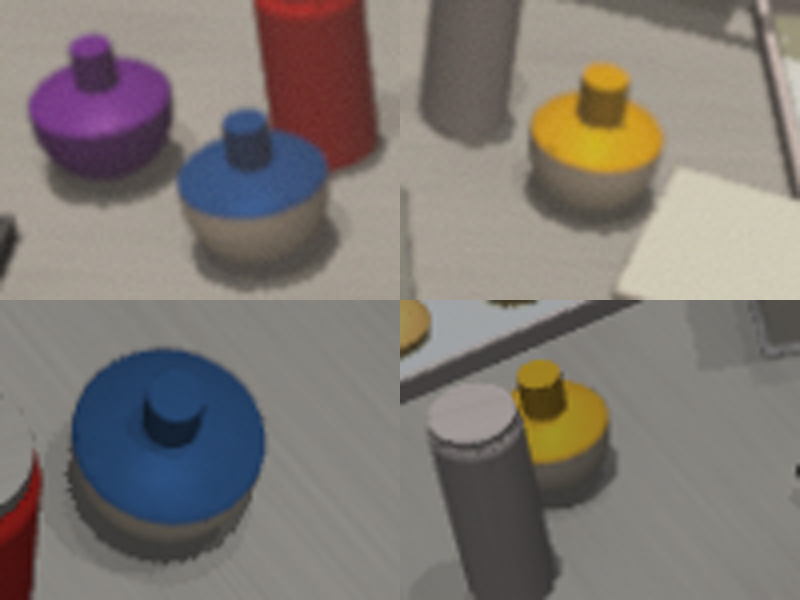

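The crops confirm it. The blue-lidded white pot has its knob top at scene (211.4,215) and side (374,333.7). The yellow pot's knob top is at scene (476.5,233.8) and side (215.2,148.5). The purple pot is a different thing. Next come the knob positions and a cradle crop.

Run:
```python
from h import *
for n,a,b,z in(("L",(211.4,215),(374,333.7),.101),("S",(476.5,233.8),(215.2,148.5),.092)):
    print(n,onz("scene",a,z),onz("side",b,z),tri([ray("scene",a),ray("side",b)]))
a=cv2.imread("pics/scene0.png")[240:335,215:445];b=cv2.imread("pics/side0.png")[130:292,270:450]
a=cv2.resize(a,(800,330),interpolation=2)[:300];b=cv2.resize(b,(720,648),interpolation=2)
cv2.imwrite("pics/c1.png",b[:600]);cv2.imwrite("pics/c2.png",a)
```

```text
L [ 0.42346891 -0.32390499  0.101     ] [ 0.42159383 -0.32951228  0.101     ] [ 0.4216712  -0.32678497  0.0988175 ]
S [0.42018769 0.355916   0.092     ] [0.41983858 0.3474972  0.092     ] [0.42049598 0.35403977 0.08971825]
```

View pics/c1.png

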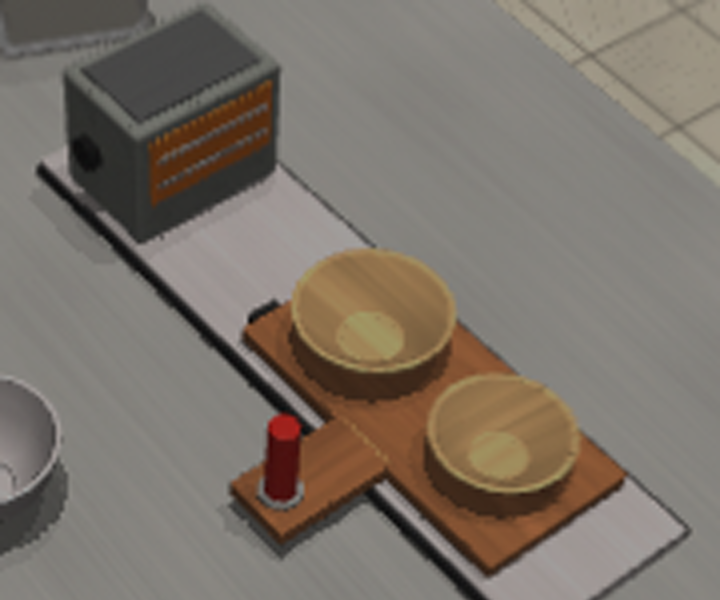

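View pics/c2.png

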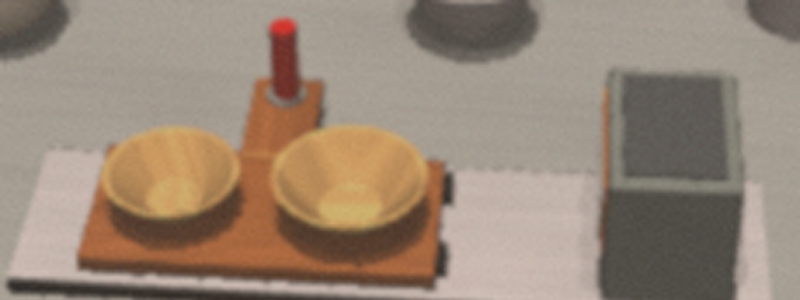

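Run:
```python
from h import *
P={}
for n,a,b,z in(("LC",(315.9,292.1),(363.5,207.8),.058),("SC",(264.5,289.5),(395.8,238.3),.055),("H",(296.7,247.8),(341.3,236.3),.089)):
    A,B=onz("scene",a,z),onz("side",b,z);P[n]=(A+B)/2;print(n,A[:2],B[:2],tri([ray("scene",a),ray("side",b)]))
d=P["LC"]-P["SC"];print(np.hypot(*d[:2]),np.degrees(np.arctan2(d[1],d[0])))
print("warmer front",onz("side",(305.8,190.3),.012),onz("side",(339.3,173.8),.012))
print("tub/bystanders top", [proj("scene",p) for p in P.values()])
```

```text
LC [ 0.64374761 -0.01846505] [ 0.63555415 -0.0272368 ] [ 0.63869705 -0.02115982  0.0521008 ]
SC [ 0.64504686 -0.13866417] [ 0.640728   -0.14598677] [ 0.64234822 -0.14171073  0.05123065]
H [ 0.52290778 -0.08200333] [ 0.52034611 -0.08780266] [ 0.52115313 -0.08416822  0.08641141]
0.11951837502132454 91.55175408098238
warmer front [0.57474984 0.14198008 0.012     ] [0.68672309 0.14149468 0.012     ]
tub/bystanders top [array([[314.25896613, 290.78151156]]), array([[263.14868196, 288.77023284]]), array([[295.61291558, 247.40446672]])]
```

Emit:
{"name": "apply_moves", "arguments": {"targets": [-0.0343,-0.0095,0,0,0,0,0.7,-0.0343,-0.0095,0,0,0,0,0.7,-0.0343,-0.0095,0,0,0,0,0.7,-0.0343,-0.0095,0,0,0,0,0.7,-0.0343,-0.0095,0,0,0,0,0.7,-0.0343,-0.0095,0,0,0,0,0.7,-0.0343,-0.0095,0,0,0,0,0.7,-0.0343,-0.0095,0,0,0,0,0.7,0,0,0,0,0,0,0.7,0,0,0,0,0,0,0.7]}}

```text
time: 2.13
eef_pos: [0.4209, 0.3507, 0.2531]
eef_rot: [[-0.939, 0.344, -0.0], [0.344, 0.939, -0.0], [0.0, -0.0, -1.0]]
contact_force: [0.3, -0.7, -0.2]
opening: 0.0594
finger_force: 0.0
```

Run:
```python
from h import *
s=bot.read_state();im=bot.camera("wrist");cv2.imwrite("pics/w1.png",im)
print(s["time"],s["eef_pos"],s["qpos"],s["opening"],bot.tip_extent)
print("pred knob px",proj("wrist",[[.420,.352,.092]],s),proj("wrist",[[.420,.352,.061]],s))
```

```text
2.1333 [0.42091014 0.35066425 0.2530801 ] [ 3.59663979e+01  1.69264845e+01  8.75059271e+01  2.42764808e-03
  7.55856492e+01 -3.38906068e+01] 0.059442260891558206 0.022
pred knob px [[326.05655915 226.62977374]] [[325.9177899  216.72431913]]
```

View pics/w1.png

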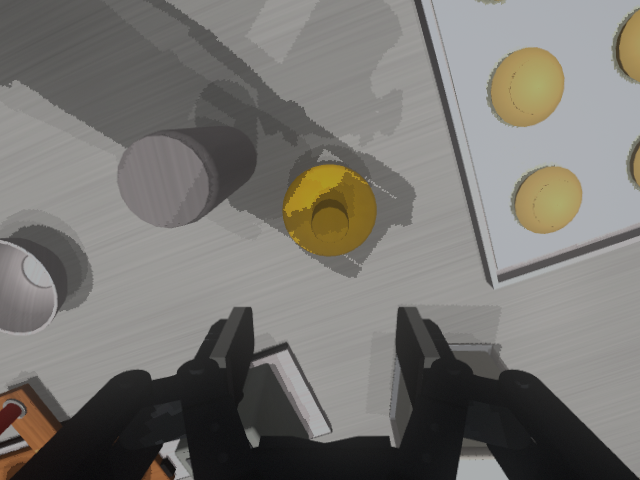

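Wrist view: the yellow pot's lid is centred at about (330,210) and its knob top at about (330,221). The shaker is to its left at (165,180), so the fingers have room.

Run:
```python
from h import *
s=bot.read_state();im=cv2.imread("pics/w1.png")
k=onz("wrist",(330,221),.092,s);l=onz("wrist",(330,210),.05,s)
R=np.array(s["eef_rot"])
print(k,l,R.T@(k-s["eef_pos"]),R.T@(l-s["eef_pos"]))
hsv=cv2.cvtColor(im,cv2.COLOR_BGR2HSV);m=cv2.inRange(hsv,(15,170,60),(35,255,255));m[:, 420:]=0
n,lab,st,c=cv2.connectedComponentsWithStats(m);i=1+np.argmax(st[1:,4]);print(st[i],c[i])
```

```text
[0.41588504 0.35723101 0.092     ] [0.41724864 0.35736141 0.05      ] [0.00579881 0.00403253 0.16114947] [0.00454968 0.00462816 0.20314901]
[ 283  165   93   90 6512] [328.87638206 209.53316953]
```

Emit:
{"name": "apply_moves", "arguments": {"targets": [0.005,0.004,0.03,0,0,0,0.7,0,0,0.037,0,0,0,0.7,0,0,0.037,0,0,0,0.7,0,0,0.035,0,0,0,0.7,0,0,0.02,0,0,0,0.7,0,0,0.008,0,0,0,0.7,0,0,0,0,0,0,0.7]}}

```text
time: 2.77
eef_pos: [0.4153, 0.3575, 0.085]
eef_rot: [[-0.94, 0.341, -0.002], [0.341, 0.94, -0.002], [0.002, -0.002, -1.0]]
contact_force: [0.2, -0.7, -0.5]
opening: 0.0598
finger_force: 0.0
```

Emit:
{"name": "apply_moves", "arguments": {"targets": [0,0,0,0,0,0,0.35,0,0,0,0,0,0,0.2,0,0,0,0,0,0,0.2,0,0,0,0,0,0,0.2,0,0,0,0,0,0,0.2,0,0,0,0,0,0,0.2]}}

```text
time: 3.27
eef_pos: [0.4172, 0.3576, 0.0883]
eef_rot: [[-0.94, 0.342, 0.002], [0.342, 0.94, 0.002], [-0.002, 0.002, -1.0]]
contact_force: [-1.4, -1.6, 6.6]
opening: 0.0281
finger_force: 58.6
```

Emit:
{"name": "apply_moves", "arguments": {"targets": [0,0,-0.005,0,0,0,0.2,0,0,-0.02,0,0,0,0.2,0,0,-0.03,0,0,0,0.2,0,0,-0.03,0,0,0,0.2,0,0,-0.03,0,0,0,0.2,0,0,-0.03,0,0,0,0.2,0,0,-0.01,0,0,0,0.2,0,0,0,0,0,0,0.2]}}

```text
time: 3.93
eef_pos: [0.417, 0.3576, 0.244]
eef_rot: [[-0.94, 0.342, 0.004], [0.342, 0.94, 0.003], [-0.003, 0.004, -1.0]]
contact_force: [-0.5, -0.7, -4.1]
opening: 0.0284
finger_force: 60.2
```

Run:
```python
from h import *
s=bot.read_state();R=np.array(s["eef_rot"])
print(R.T@(np.array([.643,-.142,s["eef_pos"][2]])-s["eef_pos"]),s["eef_pos"],s["contact_force"])
im=bot.camera("wrist");cv2.imwrite("pics/w2.png",im)
```

```text
[-0.38307744 -0.39226635 -0.00059952] [0.41702429 0.35755636 0.24402225] [-0.51525332 -0.66065429 -4.06422429]
```

Emit:
{"name": "apply_moves", "arguments": {"targets": [-0.02,-0.014,0,0,0,0,0.2,-0.029,-0.02,0,0,0,0,0.2,-0.029,-0.02,0,0,0,0,0.2,-0.029,-0.02,0,0,0,0,0.2,-0.029,-0.02,0,0,0,0,0.2,-0.029,-0.02,0,0,0,0,0.2,-0.029,-0.02,0,0,0,0,0.2,-0.029,-0.02,0,0,0,0,0.2,-0.029,-0.02,0,0,0,0,0.2,-0.029,-0.02,0,0,0,0,0.2]}}

```text
time: 4.82
eef_pos: [0.6144, 0.0771, 0.2383]
eef_rot: [[-0.94, 0.342, -0.004], [0.342, 0.94, -0.0], [0.004, -0.002, -1.0]]
contact_force: [0.3, 1.2, -3.9]
opening: 0.0285
finger_force: 60.1
```

Emit:
{"name": "apply_moves", "arguments": {"targets": [-0.029,-0.02,0,0,0,0,0.2,-0.029,-0.02,0,0,0,0,0.2,-0.029,-0.02,0,0,0,0,0.2,-0.015,-0.008,0,0,0,0,0.2,0,0,0,0,0,0,0.2,0,0,0,0,0,0,0.2]}}

```text
time: 5.32
eef_pos: [0.6866, -0.0207, 0.2377]
eef_rot: [[-0.939, 0.343, -0.005], [0.343, 0.939, 0.001], [0.005, -0.001, -1.0]]
contact_force: [0.6, 0.7, -4.2]
opening: 0.0282
finger_force: 60.2
```

Run:
```python
from h import *
s=bot.read_state();R=np.array(s["eef_rot"]);print(s["eef_pos"],s["eef_rot"])
im=bot.camera("wrist");cv2.imwrite("pics/w3.png",im)
for p in([.643,-.142,.055],[.64,-.022,.058],[.5215,-.085,.089]):print(proj("wrist",[p],s))
```

```text
[ 0.68656795 -0.02070962  0.23768464] [[-9.39308708e-01  3.43041377e-01 -4.66519921e-03]
 [ 3.43042867e-01  9.39319615e-01  5.01959066e-04]
 [ 4.55430586e-03 -1.12886879e-03 -9.99988992e-01]]
[[172.2344013  222.89108274]]
[[303.39133111 170.16454169]]
[[146.82876575  39.73110827]]
```

View pics/w3.png

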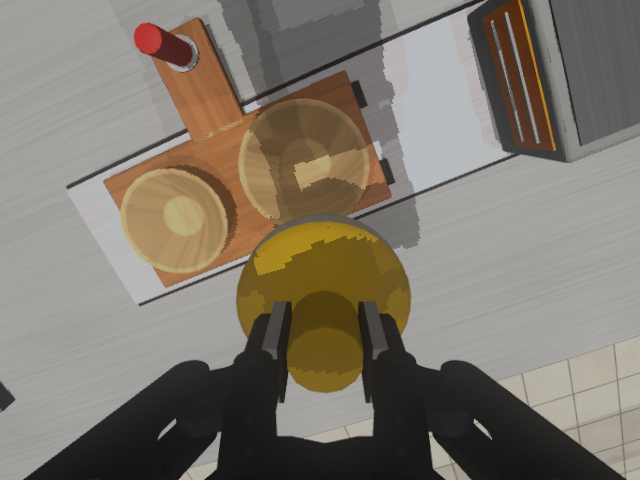

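Wrist view: small cup rim is centred at about (174.5,219.5), large cup rim at about (304.5,163) and handle top at (148,38). The pot is held upright between the fingers.

Run:
```python
from h import *
s=bot.read_state();R=np.array(s["eef_rot"])
Sx=onz("wrist",(174.5,219.5),.055,s);L=onz("wrist",(304.5,163),.058,s);H=onz("wrist",(148,38),.089,s)
print(Sx,L,H,np.hypot(*(L-Sx)[:2]),np.degrees(np.arctan2(*(L-Sx)[1::-1])))
a=onz("wrist",(138,304),.012,s);b=onz("wrist",(516,155),.012,s);print("track",np.degrees(np.arctan2(*(b-a)[1::-1])))
print(R.T@(Sx-s["eef_pos"]))
# perp dist of handle from cup line
d=(L-Sx)[:2]/np.hypot(*(L-Sx)[:2]);h=(H-Sx)[:2];print(h@d,np.cross(d,h))
for p in(-.02,): print(onz("wrist",(565,160),.012,s))
```

```text
[ 0.64117707 -0.13829674  0.055     ] [ 0.63505573 -0.01834564  0.058     ] [ 0.52060801 -0.0832705   0.089     ] 0.12010718843083251 92.92138344638661
track 92.33004634313394
[ 0.00122474 -0.12668208  0.18360931]
0.06109960541900208 0.11760791916300693
[0.71728455 0.20580665 0.012     ]<stdin>:8: DeprecationWarning: Arrays of 2-dimensional vectors are deprecated. Use arrays of 3-dimensional vectors instead. (deprecated in NumPy 2.0)
```

Emit:
{"name": "apply_moves", "arguments": {"targets": [0.001,-0.015,0,0,0,0,0.2,0,-0.025,0,0,0,0,0.2,0,-0.025,0,0,0,0,0.2,0,-0.025,0,0,0,0,0.2,0,-0.025,0,0,0,0,0.2,0,-0.0125,0.005,0,0,0,0.2,0,0,0.02,0,0,0,0.2,0,0,0.03,0,0,0,0.2,0,0,0.025,0,0,0,0.2,0,0,0.012,0,0,0,0.2]}}

```text
time: 6.2
eef_pos: [0.6408, -0.1383, 0.1451]
eef_rot: [[-0.94, 0.341, -0.005], [0.341, 0.94, 0.002], [0.005, -0.0, -1.0]]
contact_force: [-1.0, 0.5, -5.6]
opening: 0.0284
finger_force: 60.3
```

Emit:
{"name": "apply_moves", "arguments": {"targets": [0,0,0.005,0,0,0,0.2,0,0,0,0,0,0,0.2,0,0,0,0,0,0,0.2]}}

```text
time: 6.45
eef_pos: [0.6429, -0.1393, 0.1456]
eef_rot: [[-0.94, 0.341, 0.002], [0.341, 0.94, -0.0], [-0.002, 0.0, -1.0]]
contact_force: [0.5, -1.0, -3.4]
opening: 0.0283
finger_force: 60.3
```

Emit:
{"name": "apply_moves", "arguments": {"targets": [0,0,0.005,0,0,0,0.2,0,0,0.005,0,0,0,0.2,0,0,0.005,0,0,0,0.2,0,0,0.001,0,0,0,0.2,0,0,0,0,0,0,0.2,0,0,0,0,0,0,0.2]}}

```text
time: 6.95
eef_pos: [0.6425, -0.1395, 0.1283]
eef_rot: [[-0.94, 0.342, 0.0], [0.342, 0.94, -0.0], [-0.0, -0.0, -1.0]]
contact_force: [-0.4, -0.2, -3.8]
opening: 0.0286
finger_force: 60.3
```

Emit:
{"name": "apply_moves", "arguments": {"targets": [0,0,0.001,0,0,0,0.2,0,0,0.001,0,0,0,0.2,0,0,0.0,0,0,0,0.2,0,0,0,0,0,0,0.2]}}

```text
time: 7.28
eef_pos: [0.6424, -0.1395, 0.1263]
eef_rot: [[-0.94, 0.342, -0.0], [0.342, 0.94, -0.0], [0.0, -0.0, -1.0]]
contact_force: [0.8, 0.4, -4.4]
opening: 0.0279
finger_force: 60.3
```

Emit:
{"name": "apply_moves", "arguments": {"targets": [0,0,0.001,0,0,0,0.2,0,0,0,0,0,0,0.2,0,0,0,0,0,0,0.2]}}

```text
time: 7.53
eef_pos: [0.6424, -0.1395, 0.1252]
eef_rot: [[-0.94, 0.342, -0.0], [0.342, 0.94, 0.0], [0.0, -0.0, -1.0]]
contact_force: [-0.7, -0.4, -4.1]
opening: 0.0283
finger_force: 60.4
```

Emit:
{"name": "apply_moves", "arguments": {"targets": [0,0,0.001,0,0,0,0.2,0,0,0,0,0,0,0.2,0,0,0,0,0,0,0.2]}}

```text
time: 7.78
eef_pos: [0.6426, -0.1395, 0.1249]
eef_rot: [[-0.94, 0.342, 0.001], [0.342, 0.94, -0.0], [-0.001, 0.0, -1.0]]
contact_force: [-3.5, 0.2, 3.3]
opening: 0.0285
finger_force: 61.1
```

Emit:
{"name": "apply_moves", "arguments": {"targets": [0,0,0.001,0,0,0,0.2,0,0,0,0,0,0,0.2,0,0,0,0,0,0,0.2]}}

```text
time: 8.03
eef_pos: [0.6427, -0.1396, 0.1247]
eef_rot: [[-0.94, 0.342, 0.001], [0.342, 0.94, -0.0], [-0.001, 0.0, -1.0]]
contact_force: [-6.9, 1.2, 10.8]
opening: 0.0284
finger_force: 61.9
```

Emit:
{"name": "apply_moves", "arguments": {"targets": [0.001,-0.0003,-0.001,0,0,0,0.2,0,0,0,0,0,0,0.2,0,0,0,0,0,0,0.2]}}

```text
time: 8.28
eef_pos: [0.6412, -0.1394, 0.1237]
eef_rot: [[-0.94, 0.342, -0.001], [0.342, 0.94, 0.0], [0.001, -0.0, -1.0]]
contact_force: [0.2, 0.3, -3.5]
opening: 0.0284
finger_force: 60.4
```

Emit:
{"name": "apply_moves", "arguments": {"targets": [0,0,0.001,0,0,0,0.2,0,0,0,0,0,0,0.2,0,0,0,0,0,0,0.2]}}

```text
time: 8.53
eef_pos: [0.6414, -0.1394, 0.1237]
eef_rot: [[-0.94, 0.342, 0.0], [0.342, 0.94, -0.0], [-0.0, -0.0, -1.0]]
contact_force: [-4.1, 0.4, 5.2]
opening: 0.0283
finger_force: 61.2
```

Emit:
{"name": "apply_moves", "arguments": {"targets": [0,0,0.0005,0,0,0,0.2,0,0,0,0,0,0,0.2,0,0,0,0,0,0,0.2]}}

```text
time: 8.78
eef_pos: [0.6415, -0.1394, 0.1236]
eef_rot: [[-0.94, 0.342, 0.001], [0.342, 0.94, -0.0], [-0.001, 0.0, -1.0]]
contact_force: [-6.5, 1.2, 8.2]
opening: 0.0279
finger_force: 61.7
```

Emit:
{"name": "apply_moves", "arguments": {"targets": [0.001,-0.0003,-0.0005,0,0,0,0.2,0,0,0,0,0,0,0.2,0,0,0,0,0,0,0.2]}}

```text
time: 9.03
eef_pos: [0.6404, -0.1393, 0.123]
eef_rot: [[-0.94, 0.342, -0.0], [0.342, 0.94, 0.0], [0.0, 0.0, -1.0]]
contact_force: [-0.4, 1.3, -0.5]
opening: 0.028
finger_force: 60.7
```

Emit:
{"name": "apply_moves", "arguments": {"targets": [0,0,0.0005,0,0,0,0.2,0,0,0,0,0,0,0.2,0,0,0,0,0,0,0.2]}}

```text
time: 9.28
eef_pos: [0.6404, -0.1393, 0.1229]
eef_rot: [[-0.94, 0.342, 0.0], [0.342, 0.94, -0.0], [-0.0, 0.0, -1.0]]
contact_force: [-1.3, 2.3, 3.0]
opening: 0.0283
finger_force: 61.1
```

Emit:
{"name": "apply_moves", "arguments": {"targets": [0,0,0,0,0,0,0.4,0,0,0,0,0,0,0.5,0,0,0,0,0,0,0.7,0,0,-0.01,0,0,0,0.7,0,0,-0.03,0,0,0,0.7,0,0,-0.04,0,0,0,0.7,0.006,-0.011,-0.035,0,0,0,0.7,0.015,-0.027,-0.017,0,0,0,0.7,0.018,-0.032,0,0,0,0,0.7,0.018,-0.032,0,0,0,0,0.7]}}

```text
time: 10.12
eef_pos: [0.5511, -0.2163, 0.2569]
eef_rot: [[-0.94, 0.341, 0.003], [0.341, 0.94, -0.001], [-0.003, -0.0, -1.0]]
contact_force: [0.7, -1.0, -0.2]
opening: 0.0597
finger_force: 0.0
```

Emit:
{"name": "apply_moves", "arguments": {"targets": [0.018,-0.032,0,0,0,0,0.7,0.018,-0.032,0,0,0,0,0.7,0.018,-0.032,0,0,0,0,0.7,0.018,-0.032,0,0,0,0,0.7,0.012,-0.021,0,0,0,0,0.7,0,0,0,0,0,0,0.7,0,0,0,0,0,0,0.7]}}

```text
time: 10.7
eef_pos: [0.4214, -0.3278, 0.2557]
eef_rot: [[-0.939, 0.344, 0.001], [0.344, 0.939, -0.001], [-0.001, -0.0, -1.0]]
contact_force: [0.7, -0.5, -0.1]
opening: 0.0598
finger_force: 0.0
```

Run:
```python
from h import *
s=bot.read_state();R=np.array(s["eef_rot"]);im=bot.camera("wrist");cv2.imwrite("pics/w4.png",im)
print(s["time"],s["eef_pos"],s["qpos"])
print(proj("wrist",[[.4225,-.327,.101]],s))
```

```text
10.7 [ 0.42142837 -0.32778827  0.25573479] [-4.18082099e+01  1.49814408e+01  8.96275458e+01  3.64995923e-03
  7.53225055e+01 -1.11696144e+02]
[[326.33454827 231.22080558]]
```

View pics/w4.png

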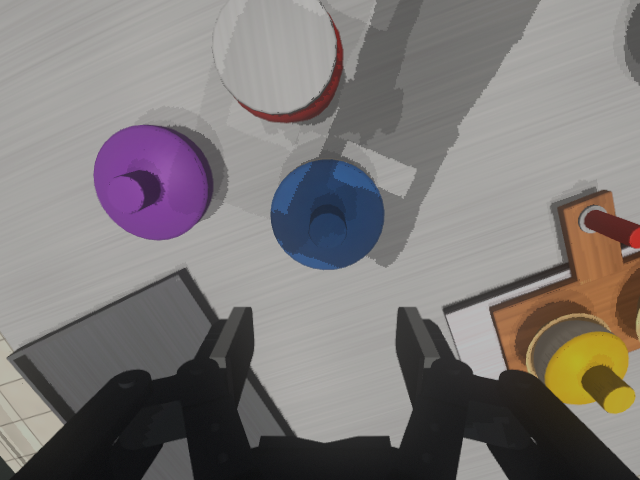

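Wrist view: the blue pot is below the gripper, with its knob top at about (329,226). The canister is above it and the purple pot to its left. The yellow pot sits in the small cup at lower right.

Run:
```python
from h import *
s=bot.read_state();R=np.array(s["eef_rot"])
k=onz("wrist",(329,226),.101,s);print(k,R.T@(k-s["eef_pos"]))
im=cv2.imread("pics/w4.png");hsv=cv2.cvtColor(im,cv2.COLOR_BGR2HSV);m=cv2.inRange(hsv,(100,120,30),(120,255,255))
n,lab,st,c=cv2.connectedComponentsWithStats(m);i=1+np.argmax(st[1:,4]);print(st[i],c[i])
l=onz("wrist",(st[i][0]+st[i][2]/2,st[i][1]+st[i][3]/2),.058,s);print(R.T@(l-s["eef_pos"]))
p=onz("wrist",(622,398),.128,s);print("small knob",p)
```

```text
[ 0.41991597 -0.32294938  0.101     ] [0.00365325 0.00318821 0.15450056]
[ 271  160  112  109 9112] [328.89837577 212.96235733]
[0.00187753 0.00194827 0.19750255]
small knob [ 0.64026425 -0.13758215  0.128     ]
```

Emit:
{"name": "apply_moves", "arguments": {"targets": [0.003,0.003,0.03,0,0,0,0.7,0,0,0.037,0,0,0,0.7,0,0,0.037,0,0,0,0.7,0,0,0.03,0,0,0,0.7,0,0,0.017,0,0,0,0.7,0,0,0.006,0,0,0,0.7,0,0,0,0,0,0,0.7]}}

```text
time: 11.33
eef_pos: [0.4207, -0.3223, 0.0969]
eef_rot: [[-0.94, 0.341, -0.002], [0.341, 0.94, 0.001], [0.002, 0.001, -1.0]]
contact_force: [0.1, 0.5, 0.3]
opening: 0.0597
finger_force: 0.0
```

Emit:
{"name": "apply_moves", "arguments": {"targets": [0,0,0,0,0,0,0.35,0,0,0,0,0,0,0.2,0,0,0,0,0,0,0.2,0,0,0,0,0,0,0.2,0,0,0,0,0,0,0.2,0,0,0,0,0,0,0.2]}}

```text
time: 11.83
eef_pos: [0.421, -0.3238, 0.0996]
eef_rot: [[-0.94, 0.342, 0.003], [0.342, 0.94, -0.002], [-0.003, -0.001, -1.0]]
contact_force: [-0.2, -0.8, 7.7]
opening: 0.0278
finger_force: 59.3
```

Emit:
{"name": "apply_moves", "arguments": {"targets": [0,0,-0.005,0,0,0,0.2,0,0,-0.02,0,0,0,0.2,0,0,-0.03,0,0,0,0.2,0,0,-0.035,0,0,0,0.2,0,0,-0.035,0,0,0,0.2,0,0,-0.025,0,0,0,0.2,-0.0017,0.0066,-0.005,0,0,0,0.2,-0.005,0.018,0,0,0,0,0.2,-0.007,0.026,0,0,0,0,0.2,-0.007,0.026,0,0,0,0,0.2]}}

```text
time: 12.67
eef_pos: [0.4659, -0.2571, 0.2517]
eef_rot: [[-0.939, 0.343, -0.001], [0.343, 0.939, 0.001], [0.002, 0.0, -1.0]]
contact_force: [0.4, -0.1, -4.4]
opening: 0.0283
finger_force: 59.9
```

Emit:
{"name": "apply_moves", "arguments": {"targets": [-0.007,0.026,0,0,0,0,0.2,-0.007,0.026,0,0,0,0,0.2,-0.007,0.026,0,0,0,0,0.2,-0.007,0.026,0,0,0,0,0.2,-0.007,0.026,0,0,0,0,0.2,-0.007,0.026,0,0,0,0,0.2,-0.007,0.026,0,0,0,0,0.2,-0.007,0.026,0,0,0,0,0.2,-0.007,0.026,0,0,0,0,0.2,-0.006,0.026,0,0,0,0,0.2]}}

```text
time: 13.5
eef_pos: [0.6198, -0.0358, 0.2512]
eef_rot: [[-0.94, 0.342, -0.002], [0.342, 0.94, 0.0], [0.002, -0.0, -1.0]]
contact_force: [-0.5, -0.7, -3.1]
opening: 0.0286
finger_force: 59.9
```

Emit:
{"name": "apply_moves", "arguments": {"targets": [-0.005,0.02,0,0,0,0,0.2,0,0,0,0,0,0,0.2,0,0,0,0,0,0,0.2]}}

```text
time: 13.75
eef_pos: [0.6309, -0.0191, 0.251]
eef_rot: [[-0.94, 0.34, -0.003], [0.34, 0.94, 0.0], [0.003, -0.001, -1.0]]
contact_force: [-1.0, 0.2, -4.5]
opening: 0.0277
finger_force: 60.1
```

Run:
```python
from h import *
s=bot.read_state();R=np.array(s["eef_rot"])
print(R.T@(np.array([.6348,-.019,s["eef_pos"][2]])-s["eef_pos"]),s["eef_pos"])
```

```text
[-3.62679712e-03  1.38674736e-03 -1.03393271e-05] [ 0.63091775 -0.01907053  0.25095951]
```

Emit:
{"name": "apply_moves", "arguments": {"targets": [-0.0036,0.0014,0.01,0,0,0,0.2,0,0,0.025,0,0,0,0.2,0,0,0.03,0,0,0,0.2,0,0,0.02,0,0,0,0.2,0,0,0.01,0,0,0,0.2,0,0,0.006,0,0,0,0.2,0,0,0.004,0,0,0,0.2,0,0,0.002,0,0,0,0.2,0,0,0,0,0,0,0.2,0,0,0,0,0,0,0.2]}}

```text
time: 14.58
eef_pos: [0.6353, -0.0204, 0.1468]
eef_rot: [[-0.94, 0.342, 0.002], [0.342, 0.94, -0.0], [-0.002, 0.0, -1.0]]
contact_force: [0.4, -0.2, -3.4]
opening: 0.0281
finger_force: 60.0
```

Emit:
{"name": "apply_moves", "arguments": {"targets": [0,0,0.001,0,0,0,0.2,0,0,0.001,0,0,0,0.2,0,0,0,0,0,0,0.2]}}

```text
time: 14.83
eef_pos: [0.635, -0.0203, 0.1439]
eef_rot: [[-0.94, 0.342, 0.0], [0.342, 0.94, -0.0], [-0.0, 0.0, -1.0]]
contact_force: [-0.3, 0.3, -4.0]
opening: 0.0279
finger_force: 60.0
```

Emit:
{"name": "apply_moves", "arguments": {"targets": [0.0004,0.001,0.002,0,0,0,0.2,0,0,0.002,0,0,0,0.2,0,0,0.001,0,0,0,0.2,0,0,0,0,0,0,0.2]}}

```text
time: 15.17
eef_pos: [0.6348, -0.0192, 0.1384]
eef_rot: [[-0.94, 0.342, -0.001], [0.342, 0.94, 0.0], [0.001, -0.0, -1.0]]
contact_force: [0.7, -0.5, -3.8]
opening: 0.0281
finger_force: 60.0
```

Emit:
{"name": "apply_moves", "arguments": {"targets": [0,0,0.001,0,0,0,0.2,0,0,0,0,0,0,0.2,0,0,0,0,0,0,0.2]}}

```text
time: 15.42
eef_pos: [0.635, -0.0193, 0.1378]
eef_rot: [[-0.94, 0.342, -0.0], [0.342, 0.94, -0.0], [0.0, -0.0, -1.0]]
contact_force: [0.8, -0.6, -5.5]
opening: 0.0281
finger_force: 60.0
```

Emit:
{"name": "apply_moves", "arguments": {"targets": [0,0,0.001,0,0,0,0.2,0,0,0,0,0,0,0.2,0,0,0,0,0,0,0.2]}}

```text
time: 15.67
eef_pos: [0.6349, -0.0193, 0.1367]
eef_rot: [[-0.94, 0.342, -0.0], [0.342, 0.94, 0.0], [0.0, -0.0, -1.0]]
contact_force: [0.8, 0.0, -4.4]
opening: 0.0281
finger_force: 60.0
```

Emit:
{"name": "apply_moves", "arguments": {"targets": [0,0,0.001,0,0,0,0.2,0,0,0,0,0,0,0.2,0,0,0,0,0,0,0.2]}}

```text
time: 15.92
eef_pos: [0.6349, -0.0193, 0.1357]
eef_rot: [[-0.94, 0.342, -0.0], [0.342, 0.94, -0.0], [0.0, -0.0, -1.0]]
contact_force: [0.8, 0.1, -4.1]
opening: 0.0279
finger_force: 60.0
```

Emit:
{"name": "apply_moves", "arguments": {"targets": [0,0,0.001,0,0,0,0.2,0,0,0,0,0,0,0.2,0,0,0,0,0,0,0.2]}}

```text
time: 16.17
eef_pos: [0.635, -0.0193, 0.1348]
eef_rot: [[-0.94, 0.342, 0.0], [0.342, 0.94, -0.0], [-0.0, 0.0, -1.0]]
contact_force: [-0.7, 0.9, -5.3]
opening: 0.0279
finger_force: 60.1
```

Emit:
{"name": "apply_moves", "arguments": {"targets": [0,0,0.0007,0,0,0,0.2,0,0,0,0,0,0,0.2,0,0,0,0,0,0,0.2]}}

```text
time: 16.42
eef_pos: [0.6352, -0.0193, 0.1344]
eef_rot: [[-0.94, 0.342, 0.001], [0.342, 0.94, -0.0], [-0.001, 0.0, -1.0]]
contact_force: [2.0, -0.3, -0.9]
opening: 0.028
finger_force: 60.6
```

Emit:
{"name": "apply_moves", "arguments": {"targets": [0,0,0.0005,0,0,0,0.2,0,0,0,0,0,0,0.2,0,0,0,0,0,0,0.2]}}

```text
time: 16.67
eef_pos: [0.6353, -0.0194, 0.1342]
eef_rot: [[-0.94, 0.342, 0.001], [0.342, 0.94, -0.0], [-0.001, 0.0, -1.0]]
contact_force: [2.8, -0.7, 3.2]
opening: 0.0282
finger_force: 60.9
```

Emit:
{"name": "apply_moves", "arguments": {"targets": [0,0,0,0,0,0,0.4,0,0,0,0,0,0,0.5,0,0,0,0,0,0,0.7,0,0,-0.01,0,0,0,0.7,0,0,-0.03,0,0,0,0.7,0,0,-0.04,0,0,0,0.7,0.008,-0.009,-0.03,0,0,0,0.7,0.02,-0.023,-0.01,0,0,0,0.7,0.02,-0.023,0,0,0,0,0.7,0.02,-0.023,0,0,0,0,0.7]}}

```text
time: 17.5
eef_pos: [0.5433, -0.0697, 0.255]
eef_rot: [[-0.94, 0.341, 0.002], [0.341, 0.94, -0.0], [-0.002, 0.0, -1.0]]
contact_force: [-0.7, -0.1, 0.5]
opening: 0.0601
finger_force: 0.0
```

Emit:
{"name": "apply_moves", "arguments": {"targets": [0.018,-0.021,0,0,0,0,0.7,0,0,0,0,0,-0.0985,0.7,0,0,0,0,0,-0.0985,0.7,0,0,0,0,0,-0.0985,0.7,0,0,0,0,0,-0.0985,0.7,0,0,0,0,0,0,0.7,0,0,0,0,0,0,0.7]}}

```text
time: 18.08
eef_pos: [0.5203, -0.0829, 0.2541]
eef_rot: [[-0.999, -0.042, 0.0], [-0.042, 0.999, -0.0], [-0.0, -0.0, -1.0]]
contact_force: [0.6, 0.6, -0.7]
opening: 0.0595
finger_force: 0.0
```

Run:
```python
from h import *
s=bot.read_state();R=np.array(s["eef_rot"]);im=bot.camera("wrist");cv2.imwrite("pics/w5.png",im)
print(s["time"],s["eef_pos"],R[:,1])
for p in([.5208,-.0833,.089],[.6402,-.139,.128],[.635,-.0193,.137]):print(proj("wrist",[p],s))
```

```text
18.0833 [ 0.52027196 -0.08289646  0.25410611] [-4.21823840e-02  9.99109922e-01 -1.03774163e-04]
[[324.4715642  227.50660175]]
[[248.52065103 381.94558258]]
[[400.59592879 389.44014248]]
```

View pics/w5.png

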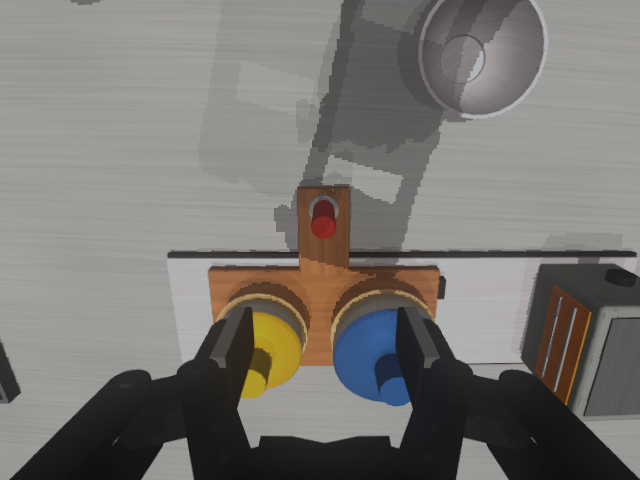

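Wrist view: both pots sit upright in their cups. The handle top is at (323,227), directly below the gripper, and the fingers are in line with the track.

Run:
```python
from h import *
s=bot.read_state()
b=onz("wrist",(446,288),.019,s);print(b)
for p in((523,345),(521,356)):print(onz("wrist",p,.012,s))
```

```text
[0.60116431 0.04734703 0.019     ]
[0.67239757 0.15000612 0.012     ]
[0.6872165  0.15099898 0.012     ]
```

Emit:
{"name": "apply_moves", "arguments": {"targets": [0,0,0.035,0,0,0,0.7,0,0,0.037,0,0,0,0.7,0,0,0.037,0,0,0,0.7,0,0,0.035,0,0,0,0.7,0,0,0.022,0,0,0,0.7,0,0,0.01,0,0,0,0.7,0,0,0,0,0,0,0.5,0,0,0,0,0,0,0.4,0,0,0,0,0,0,0.3]}}

```text
time: 18.88
eef_pos: [0.5212, -0.0831, 0.0794]
eef_rot: [[-0.999, -0.045, 0.003], [-0.045, 0.999, -0.001], [-0.003, -0.001, -1.0]]
contact_force: [0.2, -0.4, 0.6]
opening: 0.0261
finger_force: 0.0
```

Emit:
{"name": "apply_moves", "arguments": {"targets": [0,0,0,0,0,0,0.25,0,0,0,0,0,0,0.2,0,0,0,0,0,0,0.15,0,0,0,0,0,0,0.1,0,0,0,0,0,0,0.1,0,0,0,0,0,0,0.1]}}

```text
time: 19.38
eef_pos: [0.5212, -0.0832, 0.0795]
eef_rot: [[-0.999, -0.045, 0.003], [-0.045, 0.999, -0.001], [-0.003, -0.001, -1.0]]
contact_force: [-1.8, -0.4, 10.2]
opening: 0.0183
finger_force: 58.3
```

Emit:
{"name": "apply_moves", "arguments": {"targets": [0,0.003,-0.0003,0,0,0,0.1,0,0.006,0,0,0,0,0.1,0,0.008,0,0,0,0,0.1,0,0.01,0,0,0,0,0.1,0,0.01,0,0,0,0,0.1,0,0.01,0,0,0,0,0.1,0,0.01,0,0,0,0,0.1,0,0.01,0,0,0,0,0.1,0,0.007,0,0,0,0,0.1,0,0.004,0,0,0,0,0.1]}}

```text
time: 20.22
eef_pos: [0.5177, -0.0042, 0.0795]
eef_rot: [[-0.999, -0.046, 0.003], [-0.046, 0.999, -0.0], [-0.003, -0.0, -1.0]]
contact_force: [1.2, -2.4, 8.8]
opening: 0.0185
finger_force: 59.1
```

Emit:
{"name": "apply_moves", "arguments": {"targets": [0,0.002,0,0,0,0,0.1,0,0.001,0,0,0,0,0.1,0,0.0,0,0,0,0,0.1]}}

```text
time: 20.47
eef_pos: [0.5176, -0.0015, 0.0795]
eef_rot: [[-0.999, -0.045, 0.003], [-0.045, 0.999, -0.0], [-0.003, -0.0, -1.0]]
contact_force: [-0.2, 1.8, 9.6]
opening: 0.0185
finger_force: 59.1
```

Run:
```python
from h import *
s=bot.read_state();im=bot.camera("scene");cv2.imwrite("pics/s6.png",im)
a=im[220:350,250:450];b=bot.camera("side")[110:260,270:420]
v=np.vstack([cv2.resize(a,(460,300),interpolation=2),cv2.resize(b[:,:],(460,300)[:2],interpolation=2)])
cv2.imwrite("pics/c6.png",v);print(s["eef_pos"],s["contact_force"])
```

```text
[ 0.51758593 -0.00150914  0.07947383] [-0.21479835  1.78483338  9.55041254]
```

View pics/c6.png

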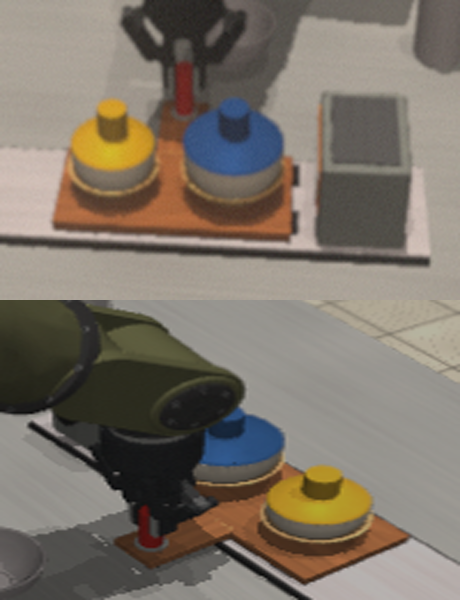

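Emit:
{"name": "apply_moves", "arguments": {"targets": [0,0.002,0,0,0,0,0.1,0,0.002,0,0,0,0,0.1,0,0.002,0,0,0,0,0.1,0,0.002,0,0,0,0,0.1,0,0.002,0,0,0,0,0.1,0,0.001,0,0,0,0,0.1,0,0.001,0,0,0,0,0.1]}}

```text
time: 21.15
eef_pos: [0.5171, 0.0102, 0.0795]
eef_rot: [[-0.999, -0.045, 0.003], [-0.045, 0.999, -0.0], [-0.003, -0.0, -1.0]]
contact_force: [0.7, -2.0, 9.0]
opening: 0.0182
finger_force: 59.1
```

Emit:
{"name": "apply_moves", "arguments": {"targets": [0,0.0007,0,0,0,0,0.1,0,0.0007,0,0,0,0,0.1,0,0.0006,0,0,0,0,0.1]}}

```text
time: 21.4
eef_pos: [0.517, 0.0121, 0.0795]
eef_rot: [[-0.999, -0.045, 0.003], [-0.045, 0.999, -0.0], [-0.003, -0.0, -1.0]]
contact_force: [0.3, -2.0, 8.5]
opening: 0.0186
finger_force: 59.1
```

Emit:
{"name": "apply_moves", "arguments": {"targets": [0,0.0005,0,0,0,0,0.1,0,0.0005,0,0,0,0,0.1]}}

```text
time: 21.57
eef_pos: [0.5169, 0.0131, 0.0794]
eef_rot: [[-0.999, -0.045, 0.003], [-0.045, 0.999, -0.0], [-0.003, -0.0, -1.0]]
contact_force: [0.6, -1.3, 8.4]
opening: 0.0184
finger_force: 59.1
```

Emit:
{"name": "apply_moves", "arguments": {"targets": [0,0.0005,0,0,0,0,0.1,0,0.0005,0,0,0,0,0.1]}}

```text
time: 21.73
eef_pos: [0.5169, 0.0141, 0.0795]
eef_rot: [[-0.999, -0.045, 0.003], [-0.045, 0.999, -0.0], [-0.003, -0.0, -1.0]]
contact_force: [0.7, -2.2, 8.4]
opening: 0.0184
finger_force: 59.1
```

Emit:
{"name": "apply_moves", "arguments": {"targets": [0,0.0005,0,0,0,0,0.1,0,0.0005,0,0,0,0,0.1]}}

```text
time: 21.9
eef_pos: [0.5169, 0.0151, 0.0795]
eef_rot: [[-0.999, -0.045, 0.003], [-0.045, 0.999, -0.0], [-0.003, -0.0, -1.0]]
contact_force: [0.6, -3.0, 8.8]
opening: 0.0187
finger_force: 59.1
```

Emit:
{"name": "apply_moves", "arguments": {"targets": [0,0.0005,0,0,0,0,0.1,0,0.0003,0,0,0,0,0.1]}}

```text
time: 22.07
eef_pos: [0.5168, 0.0159, 0.0794]
eef_rot: [[-0.999, -0.045, 0.003], [-0.045, 0.999, -0.0], [-0.003, -0.0, -1.0]]
contact_force: [0.8, -2.6, 9.2]
opening: 0.0184
finger_force: 59.1
```

Emit:
{"name": "apply_moves", "arguments": {"targets": [0,0.0005,0,0,0,0,0.1,0,0.0003,0,0,0,0,0.1]}}

```text
time: 22.23
eef_pos: [0.5168, 0.0163, 0.0795]
eef_rot: [[-0.999, -0.045, 0.003], [-0.045, 0.999, -0.001], [-0.003, -0.001, -1.0]]
contact_force: [-0.4, -8.9, 8.6]
opening: 0.0185
finger_force: 59.1
```

Emit:
{"name": "apply_moves", "arguments": {"targets": [0,0.0005,0,0,0,0,0.1,0,0.0003,0,0,0,0,0.1]}}

```text
time: 22.4
eef_pos: [0.5168, 0.0164, 0.0795]
eef_rot: [[-0.999, -0.045, 0.003], [-0.045, 0.999, -0.002], [-0.003, -0.002, -1.0]]
contact_force: [0.3, -15.8, 7.8]
opening: 0.0186
finger_force: 59.3
```

Emit:
{"name": "apply_moves", "arguments": {"targets": [0,-0.001,0,0,0,0,0.1,0,-0.002,0,0,0,0,0.1,0,-0.003,0,0,0,0,0.1,0,-0.004,0,0,0,0,0.1,0,-0.003,0,0,0,0,0.1,0,-0.002,0,0,0,0,0.1,0,-0.001,0,0,0,0,0.1,0,0,0,0,0,0,0.1,0,0,0,0,0,0,0.1]}}

```text
time: 23.15
eef_pos: [0.5175, 0.0015, 0.0795]
eef_rot: [[-0.999, -0.045, 0.003], [-0.045, 0.999, -0.0], [-0.003, -0.0, -1.0]]
contact_force: [1.3, -1.5, 8.8]
opening: 0.0182
finger_force: 59.4
```

Emit:
{"name": "apply_moves", "arguments": {"targets": [0,0,0,0,0,0,0.3,0,0,0,0,0,0,0.45,0,0,0,0,0,0,0.6,0,0,0,0,0,0,0.6,0,0,-0.01,0,0,0,0.6,0,0,-0.03,0,0,0,0.6,0,0,-0.04,0,0,0,0.6,0,0,-0.04,0,0,0,0.6,0,0,-0.03,0,0,0,0.6,0,0,0,0,0,0,0.6]}}

```text
time: 23.98
eef_pos: [0.5182, 0.0014, 0.235]
eef_rot: [[-0.999, -0.045, 0.01], [-0.045, 0.999, -0.001], [-0.01, -0.001, -1.0]]
contact_force: [0.9, 0.7, 0.8]
opening: 0.0513
finger_force: 0.0
```

Run:
```python
from h import *
s=bot.read_state();w=bot.camera("wrist");print(s["time"],s["eef_pos"])
cv2.imwrite("pics/w7.png",w)
```

```text
23.9833 [0.51817113 0.00135154 0.23496129]
```

View pics/w7.png

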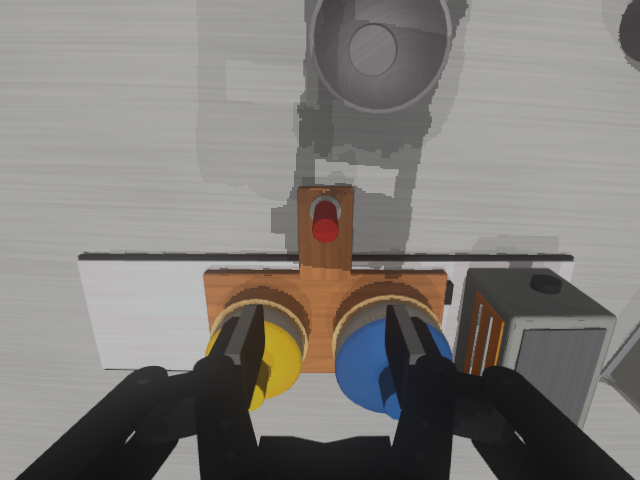

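The picture shows the gripper clear, the handle at (325,228), both pots upright in their cups, and a small gap between the pad (452,292) and the warmer. The gripper is touching nothing, so I'm handing it in.

```bash
python3 -c "
from cell import bot
print(bot.sign_off())"
```

```text
the job is handed in; nothing more can be done
None
```

Both pots are seated upright in their own cups; the loaded cradle touched the warmer (about 13 N) and was backed off about 15 mm by arm readings, and the job is handed in (no verdict was returned).

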